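# Prove a glass cell on the gauge pin and hold it in the light path

## Task

Take the tall glass cell out of the two-place stand, gripping it only by its two frosted end faces, never by the clear glass, and slide its foot all the way down over the gauge pin to prove that it fits. Then lift it off and hold it upright in the light path, its clear window centred on the beam midway between the two heads and its clear faces square to the beam, the cell touching nothing but the gripper. The program finishes while still holding it there; leave the short cell, the flux bottle and the cutters where they are.

Things in the scene. Friction and masses are not known exactly. Their poses are not given: they have to be found in the camera images.
- cell: tall glass cell, loose, 86 mm high, 34 mm (x) by 28 mm (y), about 0.1 kg, in either well of the stand; origin at the centre of its underside, z up. Black foot z = 0 to 30 mm with a blind bore, 13 mm diameter, 26 mm deep, in the middle of its underside; glass z = 30 to 80 mm; 28 x 16 mm stopper to 86 mm. Frosted ends face +x and -x, clear faces +y and -y; half a turn about z makes no difference
- cell_clear: the clear glass core of the tall cell, 24 mm (x) by 14 mm (y), set 3 mm back from the edges of the frosted end plates; not to be touched with the fingers; same origin and axes as the cell
- cell_frosted_a: frosted end plate at the tall cell's +x end, 5 mm thick, 20 mm wide (along y), from z = 30 to 80 mm, outer face at x = +17 mm; same origin and axes as the cell
- cell_frosted_b: the same at the -x end, outer face at x = -17 mm; the grasp across the two plates is 34 mm wide
- cell_window (a point): centre of the tall cell's clear window, on its axis 55 mm above its underside; axes as the cell's
- stand: fixed grey stand 64 x 146 x 16 mm, origin at the centre of its underside; two wells 10 mm deep (floor 6 mm above the bench), centred at y = +36 and -36 mm in its frame, about 2 mm wider than a foot all round
- short_cell: bystander: a similar but only 58 mm high glass cell in the other well, loose; origin at the centre of its underside. Leave it in its well
- gauge_pin: fixed steel foot plate 64 x 64 x 16 mm with an upright gauge pin in its middle: 10 mm diameter, rising 22 mm above the plate, its uppermost 8 mm tapering to 3 mm diameter; origin at the centre of the plate's underside, z up
- pin_seat (a point): centre of the plate's upper face, on the pin's axis, 16 mm above the bench: the cell's underside rests here when it is fully down on the pin, at any yaw
- light_gauge: fixed light gauge: aluminium base 70 x 206 x 12 mm with two posts that carry a round lamp head (at +y) and a box-shaped detector head (at -y), facing each other across a gap 90 mm wide along its y, open above; heads at most 40 mm wide along x, 36 mm high, tops at 134 mm above the bench; origin at the centre of the base's underside
- beam_mid (a point): middle of the light path, midway between the heads, 115 mm above the bench; the beam runs along this frame's y axis, z up
- flux_bottle: bystander: white dropper bottle with red tip, 38 mm diameter, 109 mm high, loose; origin at the centre of its underside
- cutters: bystander: side cutters lying flat, 131 mm long along their y, 51 mm wide, 11 mm high, loose; origin at the centre of the underside
Mind the look-alikes: they are no part of the job. Of the things shaped like the gauge_pin, the steel one is meant.

How it is judged:
By the outcome, as a careful person would: the job done as asked, in the order asked, and still so for the second after the job is handed in, while the arm keeps its last pose, push and grip.
It also fails if it takes over 45 s, if anything falls off the work surface, if the arm or the gripper's body presses on something with over 40 N, if the wrist force passes 120 N, or if a joint passes its speed limit or range.

## Robot

A 6-joint arm with a two-finger parallel gripper is mounted at the origin on a cart in front of the work surface, level with it; the furniture and walls round the work are solid. World frame = base frame: x ahead of the robot, y to its left, z up, the work surface at z = 0. Lengths are in m, angles in rad, forces in N, time in s.
With the tool pointing down it reaches from about 0.275 to 0.825 m from the base axis. Payload 4.9 kg.
Tool frame: the origin (TCP) lies between the finger pads; the fingertips stand 17 mm ahead of it and the grasp point (between the pads) lies 2 mm behind it; z points along the fingers, y is the direction in which the jaws open and shut (so a half turn about z gives the same grasp; the last joint's range is limited). The gripper opens to 85 mm and grips with 20 to 120 N. Pads are 22 mm wide; open, the fingers measure 114 mm over their backs; the gripper's body (76 mm by 85 mm) begins 54 mm behind the grasp point. The pads swing forward as they close: fully open they stand 13 mm farther back than shut.
Start: joints at [1.099, 0.326, -0.193, 1.052, 0, 1.437], TCP at [0.182, 0.519, 0.248] pointing down, gripper open.
Joint ranges: [-2.65, 2.65], [-0.97, 1.79], [-1.3, 1.35], [-1.93, 2.1], [-1.47, 1.37], [-3.14, 3.14]. Speed limits (rad/s): [2.57, 2.57, 3.14, 3.14, 3.14, 3.14].

## Interface

Orientations are given as a unit quaternion [x, y, z, w].
In Python, from workcell import robot, eyes, finish_job, models gives the robot as it stands.
- The arm moves only by the tool step_arm, never from a script. Its argument "rows" is a list of rows, each an object with "gripper": the finger opening in mm, from 0 to 85.4; "dp": the shift along the world's x, y, z in mm, a list of three; "rotation": the turn, a rotation vector about the world's x, y, z in degrees, a list of three. In form: [{"gripper": gripper, "dp": [tx, ty, tz], "rotation": [ax, ay, az]}, ...]. A call has 1 to 12 rows; each row shifts and turns the commanded pose from where the row before left it; what a row does not reach is not made up. A row lasts 1/10 s, in which the tool goes at most 50 mm and 8.59 degrees, less where a joint would pass 70% of its speed; a pose out of reach is approached as far as the arm can. A call is refused whole if a number of a shift passes 50 or a number of a turn 8.59, either way. A call with a gripper value outside its range is refused whole. The fingers move at their own pace and stop on an object; "grip_force" is the grip in N (left out, the last holds). Time passes only in rows, so rows that do not move let the fingers close. It gives the time, the measured TCP pose, the force and the opening at its end, in the units of the state.
- robot.read_state(): the state, without advancing time (a new reading comes with each control period).
- eyes.get_image(name): name is "scene" or "side" or "wrist"; returns a dict with "img" (480x640x3 uint8, red, green, blue), "z_map" (480x640 float32, m along the optical axis (not along the pixel's ray), 0 where there is no reading), "fx", "fy", "cx", "cy" (pixels), "dist" ([k1, k2, p1, p2, k3] as OpenCV has them; the pictures are not rectified), "T" (4x4, takes a point from camera to world coordinates). Camera axes: x right, y down, z forward; pixel columns grow to the right and rows downward; lengths in m; the calibration is good to about 2 mm. A picture is of the moment at which its call begins.
- finish_job(): hands the job in, once; it reports no verdict.
Trained networks look in a picture, given as the dict that the camera call returned (one of the last four; its "shot" number tells which), for a name from the list of things; names that differ only in an ending like _2 or _b are one class to them, and where a whole thing is asked for, a point or a joint stands for the part that bears it (a point fixed in the world has none). Each returns a list of dicts, best first, with "p" (0 to 1); they miss things now and then, are a little off and sometimes report something else, mostly with a low value. They report only what shows in the picture. A call takes as long as a camera call. They do not tell look-alikes from the thing itself.
- models.find_in(name, picture): "box" ([left, top, right, bottom] in pixels, round what is visible of it).
- models.cut_out(name, picture): "mask" (480x640 bool, what is visible of it) and "box" ([left, top, right, bottom] in pixels, round what is visible of it).
- models.place_of(name, picture): "location" ([column, row] in pixels: a listed point, or the origin of a listed thing).
The state is a dict: "time_s": time; "qpos": joint angles; "qd": joint speeds; "effort": joint torques, N m; "tool_pos": TCP position; "orientation": TCP orientation; "force": force on the tool from outside, world axes, zero at the start; "wrist_torque": the same for the moment, N m; "finger_gap": opening from 0.0 (shut) to 1.0 (fully open).
Only numpy, scipy, OpenCV 4.12 (cv2) and the standard library are available. Lean on these libraries where they do the work, as an engineer would, in place of code of your own. Each camera call takes 0.05 s, during which the arm holds its last target. There are 200 camera calls.

## Working session

There is one attempt and no reset: what is moved stays moved. The work goes in short steps, Python scripts to look and compute and a tool call to move; the robot and the scene stay as the last step left them, time stands still between calls to the robot, and variables do not carry over. Pictures are saved under pics/ and viewed, about 8 in all and at most 12, crops included, and the job is handed in when it is done.

Besides the shell and the picture viewer there is one more tool, called after "Request:" by a JSON object that holds its "method" and its "body", one argument or row to a line. step_arm: Moves the arm, as the interface text tells. Its arguments: {"type":"object","properties":{"rows":{"type":"array"},"grip_force":{"type":"number"}},"required":["rows"]}

```bash
mkdir -p pics
cat > h.py <<'E'
import numpy as np,cv2
from workcell import robot,eyes,finish_job,models
def K(d): return np.array([[d['fx'],0,d['cx']],[0,d['fy'],d['cy']],[0,0,1.]])
def save(d,n,box=None,s=1):
    im=d['img'][:,:,::-1]
    if box: l,t,r,b=box; im=im[t:b,l:r]
    cv2.imwrite('pics/'+n+'.png',cv2.resize(im,None,fx=s,fy=s,interpolation=cv2.INTER_CUBIC))
def cloud(d):
    v,u=np.mgrid[0:480,0:640]
    p=cv2.undistortPoints(np.stack([u,v],-1).reshape(-1,1,2).astype(float),K(d),np.array(d['dist'])).reshape(480,640,2)
    z=d['z_map']; c=np.dstack([p[...,0]*z,p[...,1]*z,z]); T=np.array(d['T'])
    w=c@T[:3,:3].T+T[:3,3]; w[z==0]=np.nan; return w
def ray(d,uv,h):
    p=cv2.undistortPoints(np.array(uv,float).reshape(-1,1,2),K(d),np.array(d['dist'])).reshape(-1,2)
    T=np.array(d['T']); r=np.c_[p,np.ones(len(p))]@T[:3,:3].T
    return T[:3,3]+r*((h-T[2,3])/r[:,2])[:,None]
def proj(d,P):
    T=np.linalg.inv(np.array(d['T'])); 
    return cv2.projectPoints(np.array(P,float).reshape(-1,3),cv2.Rodrigues(T[:3,:3])[0],T[:3,3],K(d),np.array(d['dist']))[0].reshape(-1,2)
E
python3 - <<'E'
from h import *
print(robot.read_state())
for n in ['scene','side']:
    d=eyes.get_image(n); save(d,n+'0'); print(n,np.round(d['T'],3).tolist(),d['fx'])
    for m in ['cell','short_cell','stand','gauge_pin','light_gauge','flux_bottle','cutters','pin_seat','beam_mid']:
        f=models.find_in(m,d) if m not in('pin_seat','beam_mid') else []; g=models.place_of(m,d)
        print(m,[(round(x['p'],2),np.round(x['box']).astype(int).tolist()) for x in f],[(round(x['p'],2),np.round(x['location']).tolist()) for x in g])
E
```

```text
{'time_s': 0.0, 'qpos': array([ 1.09881935e+00,  3.26934690e-01, -1.93578956e-01,  1.05198847e+00,
       -3.15855479e-05,  1.43661940e+00]), 'qd': array([-0.00148352,  0.00013405, -0.00070057,  0.00017973, -0.00074671,
       -0.00066445]), 'effort': array([ 9.92985624e-04, -4.43397689e+01,  2.62444228e+01,  1.55009836e-02,
        4.07039693e-05, -3.83194191e-06]), 'tool_pos': array([0.18201216, 0.51843169, 0.24750868]), 'orientation': array([ 1.68098056e-01,  9.85769910e-01, -8.18733999e-04, -2.39480076e-04]), 'force': array([-1.60424181, -0.22671773,  0.43816592]), 'wrist_torque': array([-0.01797213,  0.01070268,  0.007601  ]), 'finger_gap': 1.0026295626482296}
scene [[-0.633, -0.302, 0.713, -0.202], [-0.774, 0.26, -0.577, 0.614], [-0.011, -0.917, -0.398, 0.514], [0.0, 0.0, 0.0, 1.0]] 452.0530933964448
cell [(0.79, [245, 293, 267, 336])] [(0.84, [258.0, 331.0])]
short_cell [(0.55, [212, 319, 239, 353])] [(0.59, [225.0, 348.0])]
stand [(0.89, [199, 319, 283, 369])] [(0.92, [242.0, 342.0])]
gauge_pin [(0.91, [236, 285, 272, 306]), (0.7, [294, 272, 329, 294]), (0.59, [295, 301, 332,
[... 670 characters left out ...]
 [265.0, 233.0]), (0.34, [271.0, 244.0])]
stand [(0.68, [250, 226, 289, 257])] [(0.95, [272.0, 244.0]), (0.62, [272.0, 244.0])]
gauge_pin [(0.87, [303, 274, 336, 301]), (0.84, [237, 258, 273, 279]), (0.71, [313, 238, 348, 267])] [(0.97, [334.0, 258.0]), (0.86, [320.0, 292.0]), (0.82, [256.0, 272.0]), (0.47, [230.0, 384.0])]
light_gauge [(0.97, [318, 266, 412, 435])] [(0.7, [360.0, 377.0])]
flux_bottle [(0.88, [376, 218, 394, 270])] [(0.82, [384.0, 264.0])]
cutters [(0.65, [212, 351, 250, 416]), (0.54, [317, 269, 407, 435])] [(0.77, [229.0, 386.0]), (0.73, [268.0, 220.0])]
pin_seat [] [(0.69, [252.0, 268.0]), (0.63, [316.0, 283.0]), (0.63, [332.0, 254.0])]
beam_mid [] [(0.71, [361.0, 310.0])]
```

```bash
python3 - <<'E'
import cv2
a=cv2.imread('pics/scene0.png')[180:400,180:480]; cv2.imwrite('pics/s0c.png',cv2.resize(a,None,fx=2.6,fy=2.6,interpolation=2))
a=cv2.imread('pics/side0.png')[180:450,190:470]; cv2.imwrite('pics/d0c.png',cv2.resize(a,None,fx=2.2,fy=2.2,interpolation=2))
E
python3 - <<'E'
from h import *
d=eyes.get_image('scene'); s=eyes.get_image('side')
print('sc stand',ray(d,[(242,342)],0).round(3),'side',ray(s,[(272,244)],0).round(3))
print('sc cell',ray(d,[(258,331)],.006).round(3),'side',ray(s,[(274,245)],.006).round(3))
print('sc pins',ray(d,[(311,278),(255,289),(315,312)],.016).round(3),'side',ray(s,[(252,268),(316,283),(332,254)],.016).round(3))
print('lg',ray(d,[(382,250)],0).round(3),ray(s,[(360,377)],0).round(3),ray(d,[(386,210)],.115).round(3),ray(s,[(361,310)],.115).round(3))
print('bottle,cut',ray(d,[(248,273),(435,269)],0).round(3),ray(s,[(384,264),(229,386)],0).round(3))
E
```

```text
sc stand [[0.443 0.279 0.   ]] side [[0.451 0.263 0.   ]]
sc cell [[0.446 0.241 0.006]] side [[0.455 0.244 0.006]]
sc pins [[0.536 0.037 0.016]
 [0.576 0.165 0.016]
 [0.415 0.123 0.016]] side [[0.411 0.115 0.016]
 [0.526 0.041 0.016]
 [0.569 0.164 0.016]]
lg [[ 0.561 -0.23   0.   ]] [[ 0.566 -0.22   0.   ]] [[ 0.559 -0.236  0.115]] [[ 0.562 -0.234  0.115]]
bottle,cut [[ 0.681  0.121  0.   ]
 [ 0.396 -0.247  0.   ]] [[ 0.67   0.142  0.   ]
 [ 0.385 -0.223  0.   ]]
```

View pics/s0c.png

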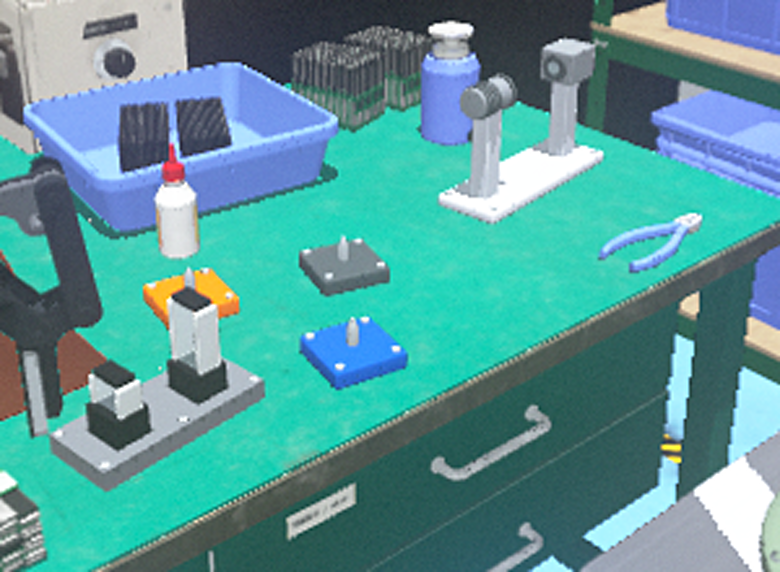

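View pics/d0c.png

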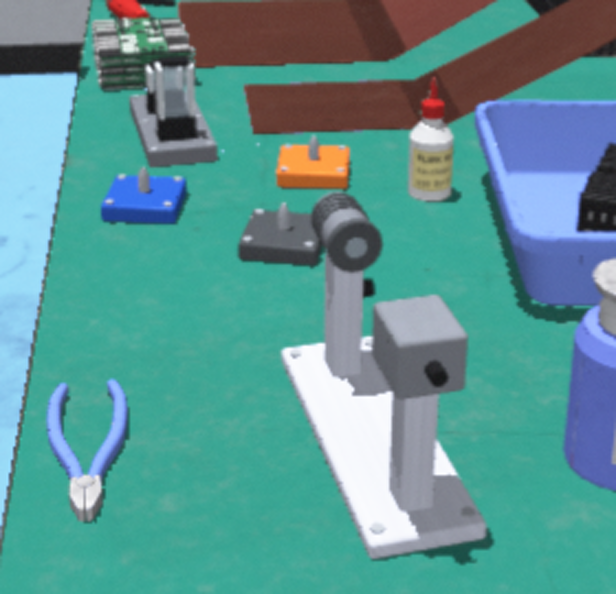

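The scene shows the tall cell in the stand's nearer-right well, around scene pixel (256,310), and the short cell at (225,335). The pins are dark-grey steel at (311,278), orange at (255,289) and blue at (315,312). I choose the grey one, and the tall cell. Next I move over the stand for a close look.

Request:
{"method": "step_arm", "body": {
  "rows": [
    {"gripper": 85, "dp": [33, -36, 3], "rotation": [0, 0, 0]},
    {"gripper": 85, "dp": [33, -36, 3], "rotation": [0, 0, 0]},
    {"gripper": 85, "dp": [33, -36, 3], "rotation": [0, 0, 0]},
    {"gripper": 85, "dp": [33, -36, 3], "rotation": [0, 0, 0]},
    {"gripper": 85, "dp": [33, -36, 3], "rotation": [0, 0, 0]},
    {"gripper": 85, "dp": [33, -36, 3], "rotation": [0, 0, 0]},
    {"gripper": 85, "dp": [0, 0, 0], "rotation": [0, 0, 0]}
  ]
}}

```text
time_s: 2.5
tool_pos: [0.3842, 0.2993, 0.2669]
orientation: [0.172, 0.985, -0.0, 0.001]
force: [0.5, 0.1, -0.3]
finger_gap: 0.996
```

Run:
```python
from h import *
st=robot.read_state(); print(st['tool_pos'],st['orientation'],st['qpos'])
d=eyes.get_image('wrist'); save(d,'w1'); print(np.round(d['T'],3).tolist(),d['fx'])
for m in ['cell','short_cell','stand','gauge_pin','cell_frosted_a']:
    print(m,[(round(x['p'],2),np.round(x['box']).astype(int).tolist()) for x in models.find_in(m,d)],[(round(x['p'],2),np.round(x['location']).tolist(), ray(d,x['location'],.006 if 'cell' in m else 0).round(3).tolist()) for x in models.place_of(m,d)])
print(proj(d,[[.447,.241,.006],[.447,.241,.09],[.447,.262,0],[.53,.039,.016]]))
```

```text
[0.38420623 0.29934893 0.26685702] [ 1.72175881e-01  9.85065293e-01 -9.48302137e-05  1.35151851e-03] [ 0.51130061  0.1956531  -0.31979233  1.05337638 -0.00185571  0.85737532]
[[0.339, 0.889, 0.309, 0.304], [0.941, -0.321, -0.11, 0.329], [0.001, 0.328, -0.945, 0.393], [0.0, 0.0, 0.0, 1.0]] 363.57092195719
cell [(0.59, [267, 237, 305, 303])] [(0.8, [288.0, 253.0], [[0.442, 0.245, 0.006]])]
short_cell [(0.96, [331, 207, 367, 260]), (0.3, [0, 389, 45, 446])] [(0.8, [349.0, 222.0], [[0.43, 0.322, 0.006]])]
stand [(0.63, [247, 185, 390, 293])] [(0.81, [318.0, 241.0], [[0.442, 0.281, 0.0]])]
gauge_pin [(0.91, [247, 328, 307, 386]), (0.83, [133, 338, 157, 363]), (0.67, [146, 233, 213, 298])] [(0.96, [186.0, 262.0], [[0.414, 0.125, 0.0]]), (0.65, [278.0, 354.0], [[0.571, 0.179, 0.0]]), (0.36, [289.0, 255.0], [[0.447, 0.244, 0.0]]), (0.24, [289.0, 274.0], [[0.47, 0.235, 0.0]])]
cell_frosted_a [(0.96, [269, 248, 291, 279]), (0.66, [297, 269, 302, 294]), (0.22, [246, 183, 388, 279])] [(0.97, [292.0, 253.0], [[0.443, 0.249, 0.006]])]
[[286.82071895 257.69991912]
 [279.92531701 292.94599708]
 [304.04543972 250.01781475]
 [161.72191564 367.44051894]]
```

View pics/w1.png

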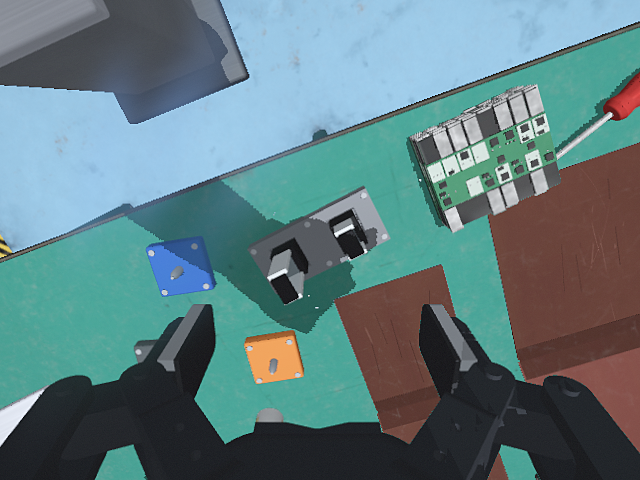

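The wrist view shows the tall cell at (286,275), the short cell at (349,235), the blue pin at (180,265) and the orange pin at (273,358). The stand is turned about 14°. I'll turn the jaws towards the cell's x axis while moving closer.

Request:
{"method": "step_arm", "body": {
  "rows": [
    {"gripper": 85, "dp": [9, -8, -10], "rotation": [0, 0, -8]},
    {"gripper": 85, "dp": [9, -8, -10], "rotation": [0, 0, -8]},
    {"gripper": 85, "dp": [9, -8, -10], "rotation": [0, 0, -8]},
    {"gripper": 85, "dp": [9, -8, -10], "rotation": [0, 0, -8]},
    {"gripper": 85, "dp": [9, -8, -10], "rotation": [0, 0, -8]},
    {"gripper": 85, "dp": [9, -8, -10], "rotation": [0, 0, -8]},
    {"gripper": 85, "dp": [9, -8, -10], "rotation": [0, 0, -8]},
    {"gripper": 85, "dp": [0, 0, 0], "rotation": [0, 0, 0]}
  ]
}}

```text
time_s: 3.85
tool_pos: [0.4432, 0.2463, 0.1951]
orientation: [0.612, 0.791, -0.001, -0.0]
force: [-0.1, 0.5, -0.4]
finger_gap: 0.994
```

```bash
cat >> h.py <<'E'
def rect(w,zlo,zhi,c,r):
    m=(w[...,2]>zlo)&(w[...,2]<zhi)&(np.hypot(w[...,0]-c[0],w[...,1]-c[1])<r)
    p=w[m][:,:2]; 
    if len(p)<8: return len(p)
    q=cv2.minAreaRect((p*1000).astype(np.float32)); return len(p),np.round(w[m].mean(0),4),np.round(q[0],1),np.round(q[1],1),round(q[2],1),np.round(np.median(w[m][:,2]),4)
E
python3 - <<'E'
from h import *
st=robot.read_state(); print(st['tool_pos'],st['orientation'],st['qpos'])
d=eyes.get_image('wrist'); save(d,'w2'); w=cloud(d)
print('stopper',rect(w,.084,.1,(.447,.243),.03)); print('stand',rect(w,.011,.020,(.447,.27),.11))
for m in ['cell','short_cell','stand','gauge_pin','cell_frosted_a']:
    print(m,[(round(x['p'],2),np.round(x['box']).astype(int).tolist()) for x in models.find_in(m,d)],[(round(x['p'],2),np.round(x['location']).tolist(), ray(d,x['location'],.006 if 'cell' in m else 0).round(3).tolist()) for x in models.place_of(m,d)])
E
```

```text
[0.44321293 0.24625453 0.1950968 ] [ 6.11560248e-01  7.91197267e-01 -8.94769817e-04 -3.83479295e-04] [ 3.61630036e-01  2.93079495e-01 -3.84369789e-01  8.95273229e-01
 -2.83704443e-04  1.67769324e+00]
stopper (1235, array([0.4435, 0.2477, 0.0908]), array([444. , 246.8]), array([34. , 20.2]), 7.1, np.float64(0.0919))
stand (8811, array([0.4359, 0.2962, 0.0164]), array([438.9, 282.1]), array([ 64.2, 145.8]), 8.2, np.float64(0.0164))
cell [(0.61, [293, 194, 346, 256])] [(0.9, [322.0, 209.0], [[0.447, 0.247, 0.006]])]
short_cell [(0.7, [335, 207, 344, 253]), (0.58, [306, 105, 357, 151])] [(0.68, [331.0, 124.0], [[0.435, 0.319, 0.006]])]
stand [(0.96, [283, 72, 377, 256]), (0.53, [294, 188, 344, 254])] [(0.69, [326.0, 167.0], [[0.441, 0.283, 0.0]])]
gauge_pin [(0.84, [381, 267, 470, 338]), (0.83, [306, 368, 389, 428]), (0.58, [219, 278, 298, 356])] [(0.95, [423.0, 301.0], [[0.569, 0.179, 0.0]]), (0.65, [319.0, 206.0], [[0.444, 0.247, 0.0]]), (0.59, [345.0, 396.0], [[0.527, 0.044, 0.0]]), (0.57, [260.0, 312.0], [[0.415, 0.125, 0.0]])]
cell_frosted_a [(0.79, [334, 206, 343, 250]), (0.63, [295, 205, 308, 251])] []
```

View pics/w2.png

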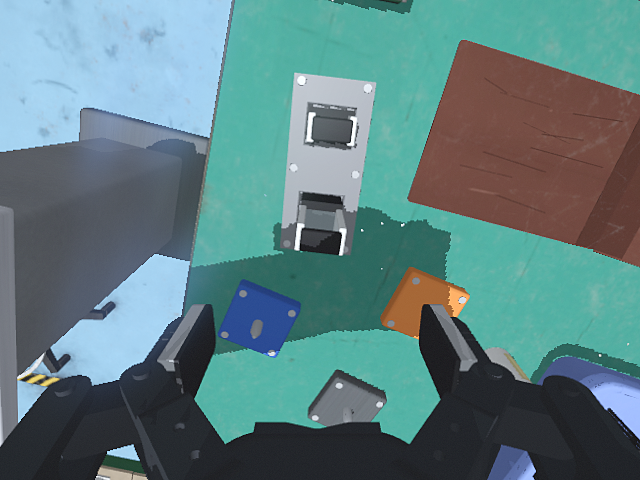

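The stand fits as 64.2 × 145.8 mm at (438.9, 282.1), yaw 8.2°. That puts the well at (444.0, 246.5), which agrees with the measured cell top at (444, 246.8), 34 × 20 mm, yaw 7.1°. The view shows the tall cell at (321,220), the short cell at (331,128) and the steel pin at (345,400). Now I descend and grip.

Request:
{"method": "step_arm", "body": {
  "rows": [
    {"gripper": 85, "dp": [0.8, 0.4, 0], "rotation": [0, 0, -7.2]},
    {"gripper": 85, "dp": [0, 0, -25], "rotation": [0, 0, 0]},
    {"gripper": 85, "dp": [0, 0, -25], "rotation": [0, 0, 0]},
    {"gripper": 85, "dp": [0, 0, -25], "rotation": [0, 0, 0]},
    {"gripper": 85, "dp": [0, 0, -25], "rotation": [0, 0, 0]},
    {"gripper": 85, "dp": [0, 0, -20], "rotation": [0, 0, 0]},
    {"gripper": 85, "dp": [0, 0, -13], "rotation": [0, 0, 0]},
    {"gripper": 85, "dp": [0, 0, 0], "rotation": [0, 0, 0]},
    {"gripper": 85, "dp": [0, 0, 0], "rotation": [0, 0, 0]}
  ]
}}

```text
time_s: 5.3
tool_pos: [0.4441, 0.2474, 0.0635]
orientation: [0.66, 0.752, -0.0, -0.0]
force: [0.1, 0.5, -0.0]
finger_gap: 0.999
```

Request:
{"method": "step_arm", "body": {
  "grip_force": 35,
  "rows": [
    {"gripper": 60, "dp": [0, 0, 0], "rotation": [0, 0, 0]},
    {"gripper": 44, "dp": [0, 0, 0], "rotation": [0, 0, 0]},
    {"gripper": 44, "dp": [0, 0, 0], "rotation": [0, 0, 0]},
    {"gripper": 44, "dp": [0, 0, 0], "rotation": [0, 0, 0]}
  ]
}}

```text
time_s: 5.7
tool_pos: [0.4443, 0.2474, 0.0637]
orientation: [0.66, 0.752, 0.0, 0.0]
force: [1.7, -0.4, 0.7]
finger_gap: 0.516
```

Run:
```python
from h import *
st=robot.read_state(); print(st['tool_pos'],st['orientation'],st['finger_gap'])
d=eyes.get_image('wrist'); save(d,'w3'); w=cloud(d)
print(rect(w,.083,.1,(.444,.247),.03))
```

```text
[0.44431828 0.2474332  0.06372875] [6.59697331e-01 7.51531292e-01 3.49748676e-04 1.62166550e-04] 0.5157240137063847
(7020, array([0.4439, 0.2503, 0.09  ]), array([443.8, 248.9]), array([54.6, 25.6]), 7.4, np.float64(0.0915))
```

View pics/w3.png

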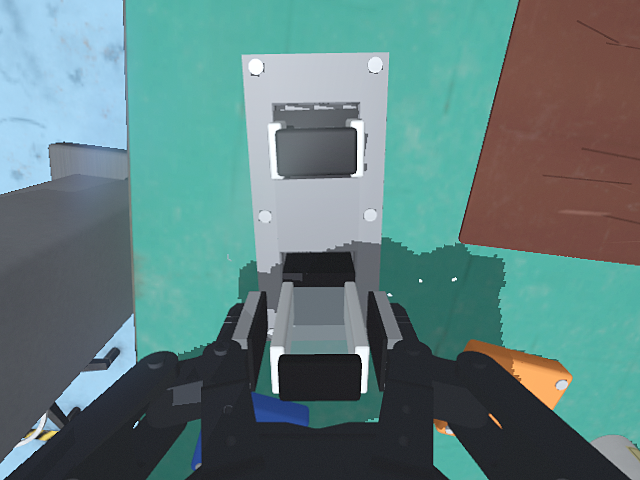

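The fingers straddle both end plates (white strips at 285 and 352, row 340), well centred. Closing and lifting.

Request:
{"method": "step_arm", "body": {
  "grip_force": 35,
  "rows": [
    {"gripper": 34, "dp": [0, 0, 0], "rotation": [0, 0, 0]},
    {"gripper": 30, "dp": [0, 0, 0], "rotation": [0, 0, 0]},
    {"gripper": 28, "dp": [0, 0, 0], "rotation": [0, 0, 0]},
    {"gripper": 28, "dp": [0, 0, 0], "rotation": [0, 0, 0]},
    {"gripper": 28, "dp": [0, 0, 0], "rotation": [0, 0, 0]},
    {"gripper": 28, "dp": [0, 0, 0], "rotation": [0, 0, 0]}
  ]
}}

```text
time_s: 6.35
tool_pos: [0.4443, 0.2474, 0.0635]
orientation: [0.66, 0.752, 0.0, 0.0]
force: [-1.4, -0.1, 6.5]
finger_gap: 0.396
```

Request:
{"method": "step_arm", "body": {
  "rows": [
    {"gripper": 28, "dp": [0, 0, 5], "rotation": [0, 0, 0]},
    {"gripper": 28, "dp": [0, 0, 10], "rotation": [0, 0, 0]},
    {"gripper": 28, "dp": [0, 0, 20], "rotation": [0, 0, 0]},
    {"gripper": 28, "dp": [0, 0, 20], "rotation": [0, 0, 0]},
    {"gripper": 28, "dp": [0, 0, 10], "rotation": [0, 0, 0]},
    {"gripper": 28, "dp": [0, 0, 5], "rotation": [0, 0, 0]},
    {"gripper": 28, "dp": [0, 0, 0], "rotation": [0, 0, 0]}
  ]
}}

```text
time_s: 7.05
tool_pos: [0.4443, 0.2474, 0.1337]
orientation: [0.66, 0.752, 0.0, 0.0]
force: [-0.1, -0.3, -1.0]
finger_gap: 0.39
```

```bash
cat >> h.py <<'E'
def tool():
    st=robot.read_state(); from scipy.spatial.transform import Rotation as R
    return np.array(st['tool_pos']),R.from_quat(st['orientation']).as_matrix(),st
def cellpts(w):
    "points in the tool frame near the held cell"
    p,R,_=tool(); return (w-p)@R
E
python3 - <<'E'
from h import *
p,R,st=tool(); print(p,st['finger_gap'],st['force'],'tooly yaw',np.degrees(np.arctan2(R[1,1],R[0,1])))
d=eyes.get_image('wrist'); save(d,'w4'); t=cellpts(cloud(d))
m=(abs(t[...,1])<.017)&(abs(t[...,0])<.025)&(t[...,2]<-.020)&(t[...,2]>-.05)
q=t[m]; print(len(q)); h=np.histogram(q[:,2],bins=np.arange(-.05,-.019,.001)); print(list(zip((h[1][:-1]*1000).round(),h[0])))
z0=np.median(q[q[:,2]<-.024][:,2]); s=q[abs(q[:,2]-z0)<.0015]; print(z0, s.min(0),s.max(0),cv2.minAreaRect((s[:,:2]*1000).astype(np.float32)))
for n in ['wrist','scene','side']:
    e=eyes.get_image(n) if n!='wrist' else d
    print(n,e['shot'])
    for k in ['cell','cell_window']: print(k,[(round(x['p'],2),np.round(x['location']).tolist()) for x in models.place_of(k,e)])
    if n=='side': save(e,'d4',(220,150,400,300),4)
E
```

```text
[0.44427241 0.24743272 0.13370234] 0.39048904102946075 [-0.09706533 -0.25640862 -1.01931952] tooly yaw 7.447259592176655
5389
[(np.float64(-50.0), np.int64(34)), (np.float64(-49.0), np.int64(23)), (np.float64(-48.0), np.int64(3)), (np.float64(-47.0), np.int64(1)), (np.float64(-46.0), np.int64(0)), (np.float64(-45.0), np.int64(0)), (np.float64(-44.0), np.int64(3)), (np.float64(-43.0), np.int64(18)), (np.float64(-42.0), np.int64(16)), (np.float64(-41.0), np.int64(9)), (np.float64(-40.0), np.int64(10)), (np.float64(-39.0), np.int64(10)), (np.float64(-38.0), np.int64(6)), (np.float64(-37.0), np.int64(4)), (np.float64(-36.0), np.int64(3)), (np.float64(-35.0), np.int64(1)), (np.float64(-34.0), np.int64(0)), (np.float64(-33.0), np.int64(0)), (np.float64(-32.0), np.int64(2)), (np.float64(-31.0), np.int64(479)), (np.float64(-30.0), np.int64(2097)), (np.float64(-29.0), np.int64(728)), (np.float64(-28.0), np.int64(200)), (np.float64(-27.0), np.int64(163)), (np.float64(-26.0), np.int64(150)), (np.float64(-25.0), np.int64(169)), (np.float64(-24.0), np.int64(514)), (np.float64(-23.0), np.int64(360)), (np.float64(-22.0), np.int64(203)), (np.float64(-21.0), np.int64(183)), (np.float64(-20.0), np.int64(0))]
-0.029328941763765035 [-0.00934291 -0.01484994 -0.03082046] [ 0.00813915  0.01320115 -0.02784179] ((-0.6294288635253906, -0.7197208404541016), (28.082029342651367, 17.206117630004883), 88.75401306152344)
wrist 8
cell [(0.6, [316.0, 277.0])]
cell_window [(0.98, [315.0, 328.0])]
scene 9
cell [(0.62, [255.0, 299.0])]
cell_window [(0.22, [239.0, 342.0]), (0.18, [381.0, 248.0])]
side 10
cell [(0.65, [270.0, 214.0])]
cell_window [(0.88, [267.0, 191.0])]
```

The cell is held, with the gap at 33 mm. Its underside is 57 mm below the TCP and it sits about -0.6 mm off along tool x. Next I carry it past the steel pin so the wrist camera sees the pin from above.

Request:
{"method": "step_arm", "body": {
  "rows": [
    {"gripper": 28, "dp": [5, -16, 5], "rotation": [0, 0, 0]},
    {"gripper": 28, "dp": [10, -32, 5], "rotation": [0, 0, 0]},
    {"gripper": 28, "dp": [10, -32, 5], "rotation": [0, 0, 0]},
    {"gripper": 28, "dp": [10, -32, 5], "rotation": [0, 0, 0]},
    {"gripper": 28, "dp": [10, -32, 0], "rotation": [0, 0, 0]},
    {"gripper": 28, "dp": [10, -32, 0], "rotation": [0, 0, 0]},
    {"gripper": 28, "dp": [10, -32, 0], "rotation": [0, 0, 0]},
    {"gripper": 28, "dp": [10, -32, 0], "rotation": [0, 0, 0]},
    {"gripper": 28, "dp": [10, -32, 0], "rotation": [0, 0, 0]},
    {"gripper": 28, "dp": [0, -5, 0], "rotation": [0, 0, 0]},
    {"gripper": 28, "dp": [0, 0, 0], "rotation": [0, 0, 0]},
    {"gripper": 28, "dp": [0, 0, 0], "rotation": [0, 0, 0]}
  ]
}}

```text
time_s: 8.7
tool_pos: [0.5284, -0.029, 0.153]
orientation: [0.66, 0.752, -0.0, -0.001]
force: [0.2, -0.1, -0.1]
finger_gap: 0.396
```

Run:
```python
from h import *
p,R,st=tool(); print(p,st['finger_gap'])
d=eyes.get_image('wrist'); save(d,'w5'); w=cloud(d)
print('plate',rect(w,.012,.0185,(.53,.04),.05)); print('pin top',rect(w,.027,.041,(.53,.04),.02))
m=(w[...,2]>.034)&(w[...,2]<.042)&(np.hypot(w[...,0]-.53,w[...,1]-.04)<.02); print('tip',w[m].mean(0),m.sum())
for k in ['pin_seat','cell_window','beam_mid']: print(k,[(round(x['p'],2),np.round(x['location']).tolist(),ray(d,x['location'],.016).round(4).tolist()) for x in models.place_of(k,d)])
t=cellpts(w)
m=(abs(t[...,1])<.016)&(abs(t[...,0])<.025)&(t[...,2]<-.0275)&(t[...,2]>-.032)
s=t[m]; print(np.median(s,0),cv2.minAreaRect((s[:,:2]*1000).astype(np.float32)),np.percentile(s[:,0],[3,97]))
```

```text
[ 0.52844375 -0.02897536  0.15301395] 0.3961588774498457
plate (8198, array([0.528 , 0.0423, 0.0163]), array([528.3,  40.8]), array([63.9, 64.2]), 74.5, np.float64(0.0163))
pin top (180, array([0.5281, 0.0414, 0.034 ]), array([528.3,  41.3]), array([9.3, 9. ]), 6.6, np.float64(0.0337))
tip [0.52802765 0.04125207 0.03642123] 84
pin_seat [(0.84, [327.0, 133.0], [[0.5257, 0.0403, 0.016]])]
cell_window [(0.61, [317.0, 329.0], [[0.539, -0.1188, 0.016]])]
beam_mid []
[-0.00046756 -0.00133558 -0.02854662] ((-0.9707932472229004, -1.5094738006591797), (27.75397491455078, 17.413602828979492), 88.81786346435547) [-0.00841541  0.00658286]
```

View pics/w5.png

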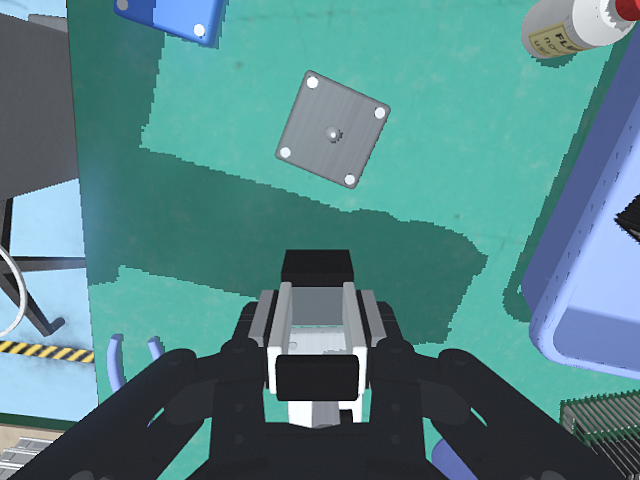

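The steel plate fits as 63.9 × 64.2 mm at (528.3, 40.8), and the pin itself at (528.2, 41.3). The view shows the pin at (333,133) and the held cell at (316,320). I move over it and check before lowering.

Request:
{"method": "step_arm", "body": {
  "rows": [
    {"gripper": 28, "dp": [0.4, 12, 0], "rotation": [0, 0, 0]},
    {"gripper": 28, "dp": [0, 24, 0], "rotation": [0, 0, 0]},
    {"gripper": 28, "dp": [0, 24, -5], "rotation": [0, 0, 0]},
    {"gripper": 28, "dp": [0, 10.8, -15], "rotation": [0, 0, 0]},
    {"gripper": 28, "dp": [0, 0, -20], "rotation": [0, 0, 0]},
    {"gripper": 28, "dp": [0, 0, -10], "rotation": [0, 0, 0]},
    {"gripper": 28, "dp": [0, 0, 0], "rotation": [0, 0, 0]},
    {"gripper": 28, "dp": [0, 0, 0], "rotation": [0, 0, 0]}
  ]
}}

```text
time_s: 9.7
tool_pos: [0.5296, 0.0413, 0.1036]
orientation: [0.66, 0.752, 0.0, -0.0]
force: [-0.1, -1.0, -0.6]
finger_gap: 0.394
```

Run:
```python
from h import *
p,R,st=tool(); print(p,st['finger_gap'],st['force'])
a=eyes.get_image('side'); b=eyes.get_image('scene')
P=[[.5283,.041,.038],[.5283,.041,.016]]
print(proj(a,P),proj(b,P))
A=cv2.resize(a['img'][190:310,270:370],(400,480),interpolation=2); B=cv2.resize(b['img'][195:315,265:365],(400,480),interpolation=2)
cv2.imwrite('pics/ab6.png',np.hstack([A,B])[:,:,::-1])
```

```text
[0.52959072 0.04134988 0.10357833] 0.3944751190947529 [-0.05490774 -0.99964203 -0.6491537 ]
[[316.9786755  271.95482414]
 [317.02304414 283.01258474]] [[311.51971502 271.22897964]
 [311.67117424 279.67086698]]
```

View pics/ab6.png

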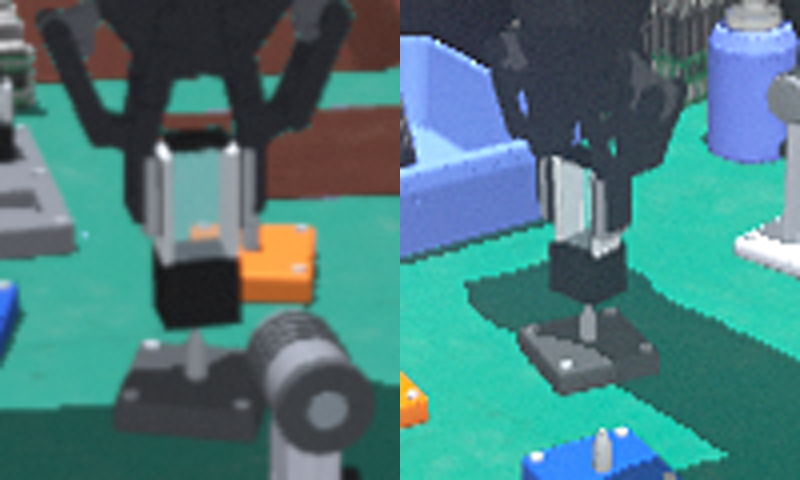

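The pin (side crop pixel 197,345) lies under the foot's centre in both views. Lowering gently onto it.

Request:
{"method": "step_arm", "body": {
  "rows": [
    {"gripper": 28, "dp": [-0.5, 0.2, 0], "rotation": [0, 0, 0]},
    {"gripper": 28, "dp": [0, 0, -4], "rotation": [0, 0, 0]},
    {"gripper": 28, "dp": [0, 0, -4], "rotation": [0, 0, 0]},
    {"gripper": 28, "dp": [0, 0, -4], "rotation": [0, 0, 0]},
    {"gripper": 28, "dp": [0, 0, -4], "rotation": [0, 0, 0]},
    {"gripper": 28, "dp": [0, 0, 0], "rotation": [0, 0, 0]}
  ]
}}

```text
time_s: 10.4
tool_pos: [0.5284, 0.0413, 0.0865]
orientation: [0.66, 0.751, -0.0, -0.001]
force: [0.1, 0.1, -0.1]
finger_gap: 0.394
```

Request:
{"method": "step_arm", "body": {
  "rows": [
    {"gripper": 28, "dp": [0, 0, -3], "rotation": [0, 0, 0]},
    {"gripper": 28, "dp": [0, 0, -3], "rotation": [0, 0, 0]},
    {"gripper": 28, "dp": [0, 0, -3], "rotation": [0, 0, 0]},
    {"gripper": 28, "dp": [0, 0, 0], "rotation": [0, 0, 0]}
  ]
}}

```text
time_s: 10.8
tool_pos: [0.5286, 0.0414, 0.0778]
orientation: [0.66, 0.752, -0.0, -0.0]
force: [0.1, -0.8, -1.2]
finger_gap: 0.394
```

Request:
{"method": "step_arm", "body": {
  "rows": [
    {"gripper": 28, "dp": [0, 0, -2], "rotation": [0, 0, 0]},
    {"gripper": 28, "dp": [0, 0, -2], "rotation": [0, 0, 0]},
    {"gripper": 28, "dp": [0, 0, -1], "rotation": [0, 0, 0]},
    {"gripper": 28, "dp": [0, 0, 0], "rotation": [0, 0, 0]}
  ]
}}

```text
time_s: 11.2
tool_pos: [0.529, 0.0413, 0.0735]
orientation: [0.66, 0.752, 0.0, 0.0]
force: [-1.1, 0.3, 1.8]
finger_gap: 0.39
```

Request:
{"method": "step_arm", "body": {
  "rows": [
    {"gripper": 28, "dp": [0, 0, -0.7], "rotation": [0, 0, 0]},
    {"gripper": 28, "dp": [0, 0, 0], "rotation": [0, 0, 0]}
  ]
}}

```text
time_s: 11.4
tool_pos: [0.529, 0.0413, 0.0735]
orientation: [0.66, 0.752, 0.0, 0.0]
force: [-3.2, 1.1, 8.5]
finger_gap: 0.392
```

Run:
```python
from h import *
p,R,st=tool(); print(p,st['finger_gap'],st['force'])
d=eyes.get_image('wrist');t=cellpts(cloud(d))
m=(abs(t[...,1])<.012)&(abs(t[...,0])<.008)&(t[...,2]<-.026)&(t[...,2]>-.034); print('top z tool',np.median(t[m][:,2]),'world',p[2]-np.median(t[m][:,2]))
p,R,st=tool(); print(p,st['force'])
a=eyes.get_image('side'); save(a,'d7',(270,200,370,310),5)
```

```text
[0.52900283 0.04133637 0.07347721] 0.3920763798439832 [-3.174008    1.1360177   8.45893703]
top z tool -0.028811663877122636 world 0.10228887765821751
[0.52899158 0.04133646 0.07348291] [-2.94163652 -1.12964052  8.74894283]
```

View pics/d7.png

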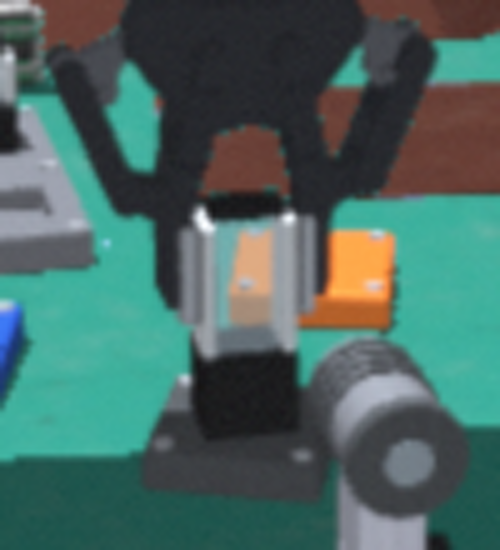

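The cell is fully down: its top is at 102.3 mm (16 + 86 expected), with 8.5 N of contact force. The side view shows the foot flush on the plate at (245,430) in the crop. I lift it off and measure the light gauge.

Request:
{"method": "step_arm", "body": {
  "rows": [
    {"gripper": 28, "dp": [0, 0, 3], "rotation": [0, 0, 0]},
    {"gripper": 28, "dp": [0, 0, 6], "rotation": [0, 0, 0]},
    {"gripper": 28, "dp": [0, 0, 12], "rotation": [0, 0, 0]},
    {"gripper": 28, "dp": [0, 0, 20], "rotation": [0, 0, 0]},
    {"gripper": 28, "dp": [0, 0, 30], "rotation": [0, 0, 0]},
    {"gripper": 28, "dp": [0, 0, 35], "rotation": [0, 0, 0]},
    {"gripper": 28, "dp": [0, 0, 30], "rotation": [0, 0, 0]},
    {"gripper": 28, "dp": [0, 0, 15], "rotation": [0, 0, 0]},
    {"gripper": 28, "dp": [0, 0, 0], "rotation": [0, 0, 0]}
  ]
}}

```text
time_s: 12.4
tool_pos: [0.5308, 0.0413, 0.2269]
orientation: [0.66, 0.752, 0.002, 0.002]
force: [0.9, -0.4, -1.5]
finger_gap: 0.392
```

Run:
```python
from h import *
p,R,st=tool(); print(p,st['finger_gap'],st['force'])
for n in ['side','scene']:
    d=eyes.get_image(n); w=cloud(d)
    print(n,'base',rect(w,.008,.016,(.56,-.23),.125)); print('heads+y',rect(w,.097,.137,(.555,-.165),.06)); print('heads-y',rect(w,.097,.137,(.57,-.295),.06))
    print('top',rect(w,.130,.137,(.56,-.295),.06))
```

```text
[0.53078025 0.0412681  0.22690032] 0.3916007198633583 [ 0.92947482 -0.41670767 -1.49540655]
side base (3496, array([ 0.5601, -0.2488,  0.0115]), array([ 601.4, -223.2]), array([146.8, 207.3]), 8.7, np.float64(0.0115))
heads+y (824, array([ 0.5521, -0.1716,  0.1203]), array([ 553.4, -159.3]), array([34.9, 55.2]), 6.8, np.float64(0.1221))
heads-y (1686, array([ 0.5727, -0.3111,  0.1221]), array([ 575. , -304.7]), array([40.1, 58.2]), 9.5, np.float64(0.1257))
top (693, array([ 0.5741, -0.3021,  0.1324]), array([ 574.5, -299.9]), array([39.4, 48.8]), 8.7, np.float64(0.1325))
scene base (745, array([ 0.5549, -0.2173,  0.0129]), array([ 601.8, -221.7]), array([154.6, 213.2]), 9.4, np.float64(0.0132))
heads+y (290, array([ 0.5429, -0.1517,  0.1199]), array([ 547.1, -156.9]), array([31.8, 56.6]), 4.3, np.float64(0.1213))
heads-y (318, array([ 0.5637, -0.2882,  0.1214]), array([ 570.7, -295. ]), array([43.7, 51.8]), 10.4, np.float64(0.1225))
top (102, array([ 0.5681, -0.294 ,  0.1338]), array([ 571., -295.]), array([39.3, 51.2]), 8.9, np.float64(0.1342))
```

Request:
{"method": "step_arm", "body": {
  "rows": [
    {"gripper": 28, "dp": [2, -16, 1], "rotation": [0, 0, 1.2]},
    {"gripper": 28, "dp": [4, -33, 1], "rotation": [0, 0, 0]},
    {"gripper": 28, "dp": [4, -35, 1], "rotation": [0, 0, 0]},
    {"gripper": 28, "dp": [4, -35, 1], "rotation": [0, 0, 0]},
    {"gripper": 28, "dp": [4, -35, 1], "rotation": [0, 0, 0]},
    {"gripper": 28, "dp": [4, -35, 0], "rotation": [0, 0, 0]},
    {"gripper": 28, "dp": [4, -35, 0], "rotation": [0, 0, 0]},
    {"gripper": 28, "dp": [4, -35, 0], "rotation": [0, 0, 0]},
    {"gripper": 28, "dp": [5, -35, 0], "rotation": [0, 0, 0]},
    {"gripper": 28, "dp": [5, -35, 0], "rotation": [0, 0, 0]},
    {"gripper": 28, "dp": [4, -30, 0], "rotation": [0, 0, 0]},
    {"gripper": 28, "dp": [0, 0, 0], "rotation": [0, 0, 0]}
  ]
}}

```text
time_s: 13.7
tool_pos: [0.5722, -0.3213, 0.226]
orientation: [0.653, 0.757, -0.001, -0.001]
force: [0.6, 0.7, -0.6]
finger_gap: 0.393
```

Run:
```python
from h import *
p,R,st=tool(); print(p,st['finger_gap'],st['force'],'yaw',np.degrees(np.arctan2(R[1,1],R[0,1])),R[2])
d=eyes.get_image('wrist'); save(d,'w8'); w=cloud(d); np.save('w8.npy',w)
print('base',rect(w,.008,.016,(.56,-.23),.125)); print('lamp',rect(w,.11,.137,(.553,-.160),.05)); print('det',rect(w,.128,.137,(.573,-.30),.05))
t=cellpts(w)
m=(abs(t[...,1])<.016)&(abs(t[...,0])<.025)&(t[...,2]<-.0275)&(t[...,2]>-.032)
s=t[m]; print(np.median(s,0),cv2.minAreaRect((s[:,:2]*1000).astype(np.float32)))
print([(round(x['p'],2),np.round(x['location']).tolist(),ray(d,x['location'],.115).round(4).tolist()) for x in models.place_of('beam_mid',d)])
```

```text
[ 0.57216888 -0.32125782  0.22600449] 0.3929633359544226 [ 0.57145267  0.6535536  -0.57176517] yaw 8.397012550091615 [ 5.12066052e-04 -2.14557700e-03 -9.99997567e-01]
base (12705, array([ 0.561 , -0.2233,  0.0123]), array([ 605.2, -233.7]), array([155.6, 177.6]), 9.0, np.float64(0.0124))
lamp (667, array([ 0.5542, -0.1825,  0.121 ]), array([ 554.5, -181.2]), array([35.2,  4.1]), 10.2, np.float64(0.1212))
det (4537, array([ 0.5716, -0.2958,  0.133 ]), array([ 571.7, -296.1]), array([40. , 49.9]), 8.7, np.float64(0.1332))
[-0.00223322 -0.00112273 -0.02867507] ((-2.8400917053222656, -1.262258529663086), (17.298887252807617, 27.920242309570312), 0.07554831355810165)
[(0.57, [327.0, 94.0], [[0.5633, -0.2278, 0.115]])]
```

View pics/w8.png

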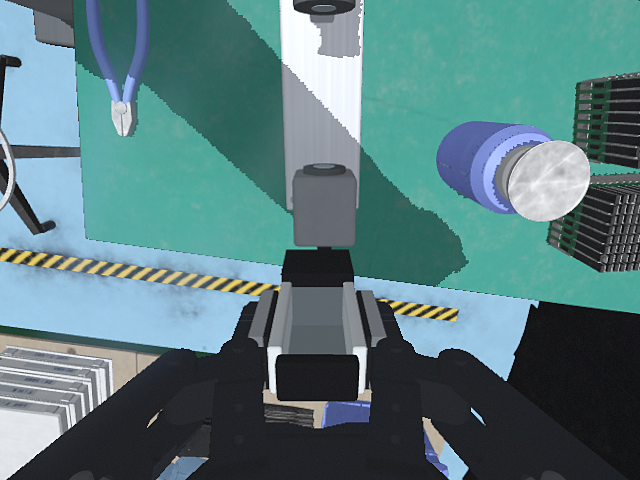

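The wrist view shows the detector head at (323,200), the lamp at (323,5) and the white base between them. I re-measure now the arm has settled, putting cell and gauge in one frame.

```bash
cat >> h.py <<'E'
def gframe(w,c=(.5625,-.232),yaw=8.7):
    a=np.radians(yaw); R=np.array([[np.cos(a),-np.sin(a)],[np.sin(a),np.cos(a)]])
    g=w.copy(); g[...,:2]=(w[...,:2]-np.array(c))@R; return g*1000
E
python3 - <<'E'
from h import *
for n in ['wrist','side','scene']:
    p,R,st=tool(); d=eyes.get_image(n)
    if n=='wrist': print(p,st['qd'].round(3),'TCP in cam',np.linalg.inv(d['T'])@np.r_[p,1])
    w=cloud(d); g=gframe(w).reshape(-1,3); g=g[~np.isnan(g[:,0])]
    b=g[(abs(g[:,0])<42)&(abs(g[:,1])<120)&(g[:,2]>9)&(g[:,2]<15.5)]
    print(n,'base pct x',np.percentile(b[:,0],[1,99]).round(1),'y',np.percentile(b[:,1],[.5,99.5]).round(1),'ang',cv2.minAreaRect(b[:,:2].astype(np.float32)))
    for s in (1,-1):
        h=g[(abs(g[:,0])<30)&(s*g[:,1]>35)&(abs(g[:,1])<115)&(g[:,2]>97)&(g[:,2]<138)]
        if len(h): print('  head',s,len(h),'x',np.percentile(h[:,0],[2,98]).round(1),'y',np.percentile(h[:,1],[1,5,95,99]).round(1),'zmax',np.percentile(h[:,2],99).round(1))
    if n=='wrist':
        t=(w-p)@R; m=(abs(t[...,1])<.016)&(abs(t[...,0])<.025)&(t[...,2]<-.027)&(t[...,2]>-.033); s=t[m]
        print('stopper',np.median(s,0),cv2.minAreaRect((s[:,:2]*1000).astype(np.float32)))
        k=s[(abs(s[:,1])<.011)]; k=k[abs(k[:,0]-np.median(k[:,0]))<.006]
        print('top plane slope deg (tool x,y)',np.degrees(np.linalg.lstsq(np.c_[k[:,:2],np.ones(len(k))],k[:,2],rcond=None)[0][:2]))
E
```

```text
[ 0.57197767 -0.31761429  0.22642599] [ 0.027 -0.024 -0.019  0.003  0.004 -0.001] TCP in cam [0.00100589 0.03965195 0.14680433 1.        ]
wrist base pct x [-34.8  33.6] y [-88.5  82.8] ang ((-0.7324485778808594, -6.4418487548828125), (181.99505615234375, 70.24732971191406), 89.99453735351562)
  head 1 1308 x [-16.9  15.6] y [49.6 49.7 54.3 55.4] zmax 133.8
  head -1 4830 x [-19.5  18.3] y [-86.3 -83.9 -40.2 -39.4] zmax 134.7
stopper [ 0.00020068 -0.00097555 -0.02872707] ((-0.8597068786621094, -1.1663970947265625), (28.084196090698242, 17.67188835144043), 89.42430114746094)
top plane slope deg (tool x,y) [ 0.83971596 -0.06107709]
side base pct x [-32.6  34.9] y [-99.4 103.2] ang ((1.5444679260253906, 3.1084518432617188), (70.13407897949219, 207.9961395263672), 0.3090028762817383)
  head 1 823 x [-14.8  16.7] y [46.5 47.6 92.3 94.9] zmax 132.6
  head -1 1684 x [-18.2  20. ] y [-101.2  -93.8  -51.8  -47.9] zmax 133.8
scene base pct x [-35.7  33.9] y [-76.1 109.1] ang ((-0.16790771484375, 10.903457641601562), (72.50251770019531, 200.7243194580078), 0.5483869910240173)
  head 1 287 x [-18.   10.8] y [ 48.5  53.  101.3 102.5] zmax 133.9
  head -1 90 x [-2.8 18.1] y [-74.4 -66.1 -38.8 -37.2] zmax 135.7
```

Cell offset in the tool is unchanged at about (-0.9, -1.1) mm, and its top is level within 1°. In the wrist view the heads' faces lie at -39.8 and +49.6 mm, a gap of 89.4 mm (90 expected). That puts beam_mid at (561.2, -227.2), yaw 8.7°, and the network's (563.3, -227.8) agrees. Now I go above it.

Request:
{"method": "step_arm", "body": {
  "rows": [
    {"gripper": 28, "dp": [-1, 10, 0], "rotation": [0, 0, 0.3]},
    {"gripper": 28, "dp": [-2, 20, 0], "rotation": [0, 0, 0]},
    {"gripper": 28, "dp": [-3, 25, 0], "rotation": [0, 0, 0]},
    {"gripper": 28, "dp": [-2, 20, 0], "rotation": [0, 0, 0]},
    {"gripper": 28, "dp": [-2, 12, 0], "rotation": [0, 0, 0]},
    {"gripper": 28, "dp": [0, 4, 0], "rotation": [0, 0, 0]},
    {"gripper": 28, "dp": [0, 0, 0], "rotation": [0, 0, 0]},
    {"gripper": 28, "dp": [0, 0, 0], "rotation": [0, 0, 0]},
    {"gripper": 28, "dp": [0, 0, 0], "rotation": [0, 0, 0]}
  ]
}}

```text
time_s: 14.85
tool_pos: [0.5631, -0.2275, 0.2285]
orientation: [0.65, 0.76, -0.0, 0.0]
force: [1.2, 0.0, -0.6]
finger_gap: 0.392
```

Run:
```python
from h import *
p,R,st=tool(); print(p,st['qd'].round(3),st['finger_gap'],'yaw',np.degrees(np.arctan2(R[1,1],R[0,1])),'axis',R[:2,2])
d=eyes.get_image('wrist'); w=cloud(d); g=gframe(w).reshape(-1,3); g=g[~np.isnan(g[:,0])]
b=g[(abs(g[:,0])<42)&(abs(g[:,1])<120)&(g[:,2]>9)&(g[:,2]<15.5)]
print('base pct x',np.percentile(b[:,0],[1,99]).round(1),'y',np.percentile(b[:,1],[.5,99.5]).round(1),cv2.minAreaRect(b[:,:2].astype(np.float32)))
h=g[(abs(g[:,0])<30)&(g[:,1]>35)&(abs(g[:,1])<115)&(g[:,2]>97)&(g[:,2]<138)]
print('lamp',len(h),'x',np.percentile(h[:,0],[2,98]).round(1),'y',np.percentile(h[:,1],[1,5,95,99]).round(1))
```

```text
[ 0.56305898 -0.22748083  0.22850984] [-0.003  0.003 -0.002  0.001 -0.001 -0.001] 0.39221672338686875 yaw 8.891709347541942 axis [ 0.00010916 -0.00029911]
base pct x [-35.2  33.6] y [-44.6 107.3] ((-0.8118820190429688, 22.96607208251953), (70.13716888427734, 168.828125), 0.13612760603427887)
lamp 4508 x [-16.4  14.8] y [ 51.   53.1  98.4 100.4]
```

Request:
{"method": "step_arm", "body": {
  "rows": [
    {"gripper": 28, "dp": [-1.3, 1, 0], "rotation": [0, 0, 0]},
    {"gripper": 28, "dp": [0, 0, -10], "rotation": [0, 0, 0]},
    {"gripper": 28, "dp": [0, 0, -20], "rotation": [0, 0, 0]},
    {"gripper": 28, "dp": [0, 0, -20], "rotation": [0, 0, 0]},
    {"gripper": 28, "dp": [0, 0, -20], "rotation": [0, 0, 0]},
    {"gripper": 28, "dp": [0, 0, -20], "rotation": [0, 0, 0]},
    {"gripper": 28, "dp": [0, 0, -15], "rotation": [0, 0, 0]},
    {"gripper": 28, "dp": [0, 0, -6], "rotation": [0, 0, 0]},
    {"gripper": 28, "dp": [0, 0, 0], "rotation": [0, 0, 0]},
    {"gripper": 28, "dp": [0, 0, 0], "rotation": [0, 0, 0]},
    {"gripper": 28, "dp": [0, 0, 0], "rotation": [0, 0, 0]}
  ]
}}

```text
time_s: 16.0
tool_pos: [0.5623, -0.226, 0.1185]
orientation: [0.65, 0.76, 0.0, 0.001]
force: [0.7, 0.7, -0.7]
finger_gap: 0.4
```

Run:
```python
from h import *
for i in range(3):
    p,R,st=tool(); d=eyes.get_image('wrist'); print(p,st['force'].round(1),st['finger_gap'],'yaw',np.degrees(np.arctan2(R[1,1],R[0,1])),'axis',R[:2,2].round(4))
w=cloud(d); g=gframe(w); save(d,'w9')
gg=g.reshape(-1,3); gg=gg[~np.isnan(gg[:,0])]
t=(w-p)@R; m=(abs(t[...,1])<.016)&(abs(t[...,0])<.025)&(t[...,2]<-.027)&(t[...,2]>-.033)
print('stopper tool',cv2.minAreaRect((t[m][:,:2]*1000).astype(np.float32)),'gauge',cv2.minAreaRect(g[m][:,:2].astype(np.float32)),np.median(g[m],0))
for a,lo,hi in (('lamp',35,115),('det',-115,-35)):
    h=gg[(abs(gg[:,0])<25)&(gg[:,1]>lo)&(gg[:,1]<hi)&(gg[:,2]>97)&(gg[:,2]<138)]
    if len(h): print(a,len(h),'x',np.percentile(h[:,0],[2,98]).round(1),'y',np.percentile(h[:,1],[1,5,95,99]).round(1))
b=gg[(abs(gg[:,0])<42)&(abs(gg[:,1])<120)&(gg[:,2]>9)&(gg[:,2]<15.5)]
print('base',cv2.minAreaRect(b[:,:2].astype(np.float32)))
a=eyes.get_image('side'); b=eyes.get_image('scene')
P=[p+R@[0,0,-.0]]
for e in(a,b): print(proj(e,[p[0],p[1],.115]),[(k,round(x['p'],2),np.round(x['location'],1).tolist()) for k in('cell_window','beam_mid','cell') for x in models.place_of(k,e)[:2]])
A=cv2.resize(a['img'][240:440,290:440],(360,480),interpolation=2); B=cv2.resize(b['img'][170:290,330:420],(360,480),interpolation=2)
cv2.imwrite('pics/ab9.png',np.hstack([A,B])[:,:,::-1])
```

```text
[ 0.56234285 -0.22603726  0.11854225] [ 0.7  0.7 -0.7] 0.39961140167539305 yaw 8.944633781581858 axis [ 0.0016 -0.0008]
[ 0.56229719 -0.22599454  0.11855559] [ 0.3 -0.1 -0.8] 0.39432510195633313 yaw 8.946102539862496 axis [ 0.0016 -0.0008]
[ 0.56221773 -0.22598407  0.11848581] [ 0.1 -1.2 -0.2] 0.39480775865403195 yaw 8.942237619003599 axis [ 0.0014 -0.0008]
stopper tool ((-0.579071044921875, -1.1454200744628906), (27.98663902282715, 17.693035125732422), 89.8162612915039) gauge ((-0.5473031997680664, 5.432001113891602), (27.986068725585938, 17.69297218322754), 0.4262009263038635) [ -0.38341815   6.23991172 147.23906344]
lamp 15468 x [-16.2  14.4] y [ 51.1  53.3  98.6 100.4]
det 1852 x [-19.1  18.3] y [-46.1 -44.8 -38.9 -38.5]
base ((-0.8217277526855469, 37.14266586303711), (70.22825622558594, 141.29188537597656), 0.07713168859481812)
[[360.19996491 307.04104946]] [('cell_window', 0.94, [358.1, 307.6]), ('cell_window', 0.38, [230.1, 386.2]), ('beam_mid', 0.74, [385.6, 266.2]), ('cell', 0.65, [363.2, 343.3])]
[[382.34917207 210.47762165]] [('cell_window', 0.93, [383.2, 205.6]), ('beam_mid', 0.89, [384.4, 210.5]), ('cell', 0.77, [381.6, 229.2]), ('cell', 0.46, [226.1, 351.1])]
```

View pics/ab9.png

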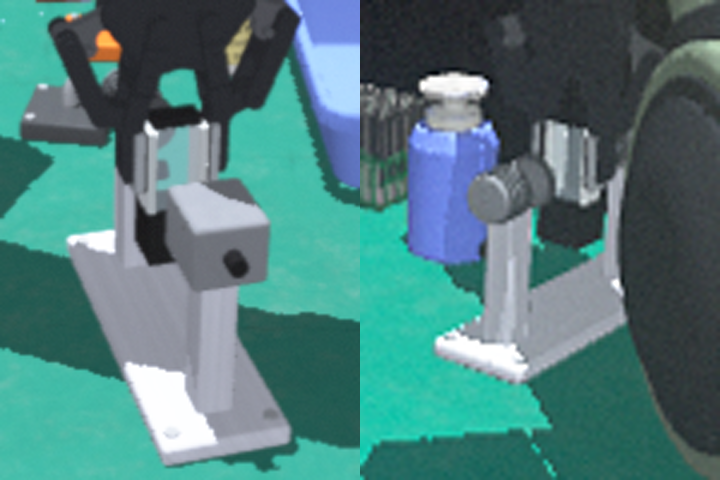

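The cell hangs free between the heads: side crop (175,165), scene crop (570,165). Wrist measurements in the gauge frame put it at (-0.55, 5.4), against a mid of (-0.7, about 5.2). It's only about 1 mm high, so I lower it 1 mm.

Request:
{"method": "step_arm", "body": {
  "rows": [
    {"gripper": 28, "dp": [-0.2, 0, -1.1], "rotation": [0, 0, -0.1]},
    {"gripper": 28, "dp": [0, 0, 0], "rotation": [0, 0, 0]},
    {"gripper": 28, "dp": [0, 0, 0], "rotation": [0, 0, 0]},
    {"gripper": 28, "dp": [0, 0, 0], "rotation": [0, 0, 0]}
  ]
}}

```text
time_s: 16.95
tool_pos: [0.5615, -0.2257, 0.1164]
orientation: [0.65, 0.76, -0.0, -0.0]
force: [-0.4, 0.3, -1.1]
finger_gap: 0.395
```

Run:
```python
from h import *
p,R,st=tool(); d=eyes.get_image('wrist'); w=cloud(d); g=gframe(w)
t=(w-p)@R; m=(abs(t[...,1])<.011)&(abs(t[...,0])<.006)&(t[...,2]<-.027)&(t[...,2]>-.033); q=t[m]
print(p,'top z',np.median(w[m][:,2]),'slope',np.degrees(np.linalg.lstsq(np.c_[q[:,:2],np.ones(len(q))],q[:,2],rcond=None)[0][:2]))
print('short cell',[(round(x['p'],2),ray(s,x['location'],.006).round(3).tolist()) for s in [eyes.get_image('side')] for x in models.place_of('short_cell',s)])
# tilt of clear face: frosted plate edges in tool frame, by height
for z0 in np.arange(-.02,.022,.008):
    k=(abs(t[...,1])<.0165)&(abs(t[...,1])>.013)&(abs(t[...,2]-z0)<.004)&(t[...,0]>0)&(t[...,0]<.02)
    if k.sum()>20: print(round(z0*1000),k.sum(),np.median(t[k][:,0]).round(4))
```

```text
[ 0.56145745 -0.22565666  0.11643701] top z 0.14529793880835887 slope [ 0.62572228 -0.19463783]
short cell [(0.94, [[0.435, 0.321, 0.006]])]
-20 604 0.0082
-12 280 0.009
-4 235 0.009
4 202 0.0091
12 172 0.009
20 124 0.009
```

Request:
{"method": "step_arm", "body": {
  "rows": [
    {"gripper": 28, "dp": [0.2, -0.4, 0.7], "rotation": [0, 0, 0]},
    {"gripper": 28, "dp": [0, 0, 0], "rotation": [0, 0, 0]},
    {"gripper": 28, "dp": [0, 0, 0], "rotation": [0, 0, 0]},
    {"gripper": 28, "dp": [0, 0, 0], "rotation": [0, 0, 0]},
    {"gripper": 28, "dp": [0, 0, 0], "rotation": [0, 0, 0]}
  ]
}}

```text
time_s: 17.6
tool_pos: [0.5616, -0.2261, 0.1172]
orientation: [0.65, 0.76, -0.0, -0.0]
force: [-0.9, -0.2, -1.7]
finger_gap: 0.392
```

Run:
```python
from h import *
for i in range(2):
    p,R,st=tool(); d=eyes.get_image('wrist'); print(p,st['force'].round(1),st['finger_gap'])
if abs(p[2]-.1175)<.0012: finish_job(); print('done')
```

```text
[ 0.56164516 -0.22606686  0.11716622] [-0.9 -0.2 -1.7] 0.3923752296976065
[ 0.56165309 -0.22603606  0.1171654 ] [-0.5  0.6 -1. ] 0.3942160585633543
the job is handed in; nothing more can be done
done
```

I handed the job in at about 17.7 s of arm time, with the gripper still holding the tall cell upright in the light path. No verdict is reported, so what follows are my own checks.

- **Grip:** The cell was held only by its two frosted end faces. The opening stayed at about 33–34 mm throughout.
- **Gauge pin:** I chose the dark-grey steel pin, not the orange or blue one. The cell slid all the way down: its top was at 102.3 mm (102 expected), with 8.5 N of contact force and the foot flush on the plate in the side view.
- **Beam position:** The window should be within about 1 mm of beam_mid at about 115 mm height, with under 0.3° of yaw error. The final TCP was (0.5617, -0.2260, 0.1172), against my target of (0.5618, -0.2265, 0.1175).
- **Upright and free:** The plate edges stayed within 0.1 mm over most of their height; the topmost sample differed by 0.8 mm. Force readings were at noise level, so only the gripper touches the cell.
- **Bystanders:** The short cell was still in its well at the last check. The flux bottle and the cutters were not approached or re-measured.

**Disagreements:**
- The wrist and side cameras disagreed by 2–3 mm on the gauge's position. I used the wrist view because it measures the cell and the gauge together.
- In one side picture the network's beam_mid was clearly wrong; the cell was in the way there, and I ignored it.
- The cell's top surface measured 0.6–0.8° off level, which the plate edges did not confirm.

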